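# Seal the tipped can: load the bench seamer and hold its cam lever at full lift

## Robot

A 6-joint arm with a two-finger parallel gripper is mounted at the origin on the work surface. World frame = base frame: x ahead of the robot, y to its left, z up, the work surface at z = 0. Lengths are in m, angles in rad, forces in N, time in s.
With the tool pointing down it reaches from about 0.275 to 0.775 m from the base axis. Payload 14.6 kg.
Tool frame: the origin (TCP) lies on the centre line of the jaws, within the pads' length; the fingertips stand 19 mm ahead of it and the grasp point (between the pads) is the TCP; z points along the fingers, y is the line along which they close (so a half turn about z gives the same grasp; the last joint's range is limited). The gripper opens to 85 mm and grips with 20 to 120 N. Pads are 22 mm wide; open, the fingers measure 114 mm over their backs; the gripper's body (76 mm by 85 mm) begins 54 mm behind the grasp point. The pads swing forward as they close: fully open they stand 13 mm farther back than shut.
Start: joints at [1.112, 0.263, -0.048, 1.259, 0, 1.415], TCP at [0.157, 0.501, 0.25] pointing down, gripper open.
Joint ranges: [-2.65, 2.65], [-0.89, 1.7], [-1.18, 1.37], [-2.13, 2.11], [-1.35, 1.29], [-3.14, 3.14]. Speed limits (rad/s): [1.89, 1.89, 2.57, 2.79, 3.14, 3.14].

## Interface

Orientations are given as a 3x3 rotation matrix whose columns are the frame's x, y, z axes.
In Python, from cell import * gives the robot as it stands.
- The arm moves only by the shell command python3 -m pendant 'ROWS' [FORCE]. ROWS is JSON, a list of rows, each a list of 7 numbers: the closure in counts, from 0 (fully open) to 255 (shut), then the shift along the tool's x, y, z in cm, then the turn, a rotation vector about the tool's x, y, z in degrees. A call has 1 to 8 rows; each row shifts and turns the commanded pose from where the row before left it, along the tool's axes as they then stand; what a row does not reach is not made up. A row lasts 1/8 s, in which the tool goes at most 62.5 mm and 10.7 degrees, less where a joint would pass 70% of its speed; a pose out of reach is approached as far as the arm can. A call is refused whole if a number of a shift passes 6.25 or a number of a turn 10.7, either way. A call with a gripper value outside its range is refused whole. The fingers move at their own pace and stop on an object; FORCE is the grip in N (left out, the last holds). Time passes only in rows, so rows that do not move let the fingers close. It gives the time, the measured TCP pose, the force, the opening and the grip force at its end, in the units of the state.
- get_obs(): the state, without advancing time (a new reading comes with each control period).
- capture(name): name is "scene" or "side" or "wrist"; returns a dict with "image" (420x560x3 uint8, blue, green, red), "fx", "fy", "cx", "cy" (pixels), "cam_to_world" (4x4, takes a point from camera to world coordinates). Camera axes: x right, y up, looking along -z (the intrinsics and any distortion apply to the point x, -y, -z); pixel columns grow to the right and rows downward; lengths in m; the calibration is good to about 2 mm. A picture is of the moment at which its call begins. There is no depth.
- finish_job(): hands the job in; it is judged then, once.
The state is a dict: "t": time; "qpos": joint angles; "joint_vel": joint speeds; "joint_torque": joint torques, N m; "eef_pos": TCP position; "tcp_rot": TCP orientation; "ft_force": force on the tool from outside, world axes, zero at the start; "ft_torque": the same for the moment, N m; "finger_gap": finger opening in m; "gripper_force": force on a finger pad.
Only numpy, scipy, OpenCV 4.12 (cv2) and the standard library are available. Lean on these libraries where they do the work, as an engineer would, in place of code of your own. Each camera call takes 0.05 s, during which the arm holds its last target. There are 200 camera calls.

## Task

The last can still to be sealed has tipped over between the finished ones in the lane. Stand it upright on the can seamer's lifter plate, under the chuck and snug in the nest of three locating pins, and let go of it; then swing the seamer's cam lever round to its highest lift, where the can is pressed firmly up against the chuck, and finish while holding the lever there, because it springs back. Leave the finished cans and everything else on the counter standing where they are.

Things in the scene. Friction and masses are not known exactly. Their poses are not given: they have to be found in the camera images.
- can: The tipped slim can, bare aluminium with a white paper band, diameter 53 mm, height 134 mm, about 0.13 kg. Origin: centre of its base; z runs from base to lid. It lies on its side (and can roll) in one of the lane's three can places, base in the row, lid towards the robot within 25 degrees. The base tapers to a foot of radius 21 mm over the lowest 9 mm.
- can_1: Identical finished can standing in the lane, base centre at the origin. Leave alone.
- can_2: Identical finished can standing in the lane, base centre at the origin. Leave alone.
- lane: Fixed stainless drainer plate, 215 x 440 mm, top 4 mm above the counter. Its y runs along the row, away from the seamer; the cans stand along its line x = 0, 110 mm apart, the plate reaching from x = -162 to 52 mm. Behind the cans, at x = 42 mm, runs a guide rail 8 mm thick and 54 mm high.
- seamer: Fixed can seamer; origin on its vertical spindle axis at counter height, z up, open front to -x. Column at x = 85 to 165 mm, 90 mm wide. Head from x = -55 mm back, 120 mm wide, underside 290 mm up (279 mm near the axis). Two seaming rolls at x = 18 to 53 mm, y = 25 to 53 mm either side, down to 212 mm. Base 170 mm wide, 24 mm high, to x = -85 mm.
- lifter_top (a point): Centre of the top of the lifter plate (disc of radius 38 mm) on the spindle axis, 60 mm above the counter when down: where the can's base centre belongs. Three pins, 8 mm thick and 14 mm high, 31.5 mm from it at 0, +75 and -75 degrees from the seamer's x axis, leave 1 mm of play round the can; the nest is open to the front. Axes as the seamer's.
- chuck_face (a point): Centre of the chuck's flat underside (radius 23.5 mm), on the spindle axis 210 mm above the counter, 16 mm above the lid of a can on the lowered plate. The chuck yields upwards on a spring: about 7 N at first touch, 3 N more per mm, 6 mm of travel. From 10 mm above the face it is 27 mm in radius.
- chuck: The chuck with its spindle (radius 13 mm) above it; its origin is the same point as chuck_face.
- lever_arm: The cam lever with its knob; origin on the counter on the spindle axis, about which it turns. Its angle is its yaw less the seamer's: 0 at rest, counter-clockwise from above, to a stop at 1.9 rad. Its eccentric lifts the plate 18 mm at most, at 1.2 rad (dead centre, no stop); the lift is 1 mm less at 0.95 and 1.45 rad. A spring returns it (about 1.5 N at the knob at rest, 3.5 N at 1.2 rad).
- lifter (a joint): Lift of the lifter plate, m: 0 down, 0.018 at the cam's highest point.
- lever_knob (a point): Black upright knob of the cam lever; origin on its axis 78 mm above the counter. Cylinder of diameter 28 mm from 50 to 98 mm above the counter, 150 mm from the spindle axis, on a steel arm 27 to 46 mm above the counter. At rest it stands at bearing 208 degrees in the seamer's frame; turning the lever takes it round the side nearer the robot.
- can_ends: Stack of can ends, diameter 51 mm, 100 mm high. Leave alone.
- coffee_cup: Paper coffee cup with black lid, 85 mm wide, 118 mm high. Leave alone.

How it is judged:
By the outcome, as a careful person would: the job done as asked, in the order asked, and still so for the second after the job is handed in, while the arm keeps its last pose, push and grip.
It also fails if it takes over 67 s, if anything falls off the work surface, if the arm or the gripper's body presses on something with over 40 N, if the wrist force passes 120 N, or if a joint passes its speed limit or range.

## Working session

There is one attempt and no reset: what is moved stays moved. The work goes in short steps, Python scripts to look and compute and a shell command to move; the robot and the scene stay as the last step left them, time stands still between calls to the robot, and variables do not carry over. Pictures are saved under pics/ and viewed, at most 10 in all, crops included, and the job is handed in when it is done.

```bash
mkdir -p pics; ls
python3 - <<'E'
from cell import *
import cv2, json, numpy as np
for n in ["scene","side","wrist"]:
    c=capture(n); cv2.imwrite(f"pics/{n}0.png",c["image"])
    print(n,c["fx"],c["fy"],c["cx"],c["cy"],[k for k in c]); print(np.round(c["cam_to_world"],3).tolist())
print(get_obs())
E
```

```text
pics
scene 404.83949435185144 404.83949435185144 278.3489655177733 208.7408566171025 ['image', 'fx', 'fy', 'cx', 'cy', 'cam_to_world']
[[0.019, -0.695, 0.718, 1.256], [1.0, -0.002, -0.028, -0.092], [0.021, 0.719, 0.695, 0.849], [0.0, 0.0, 0.0, 1.0]]
side 488.20625194107464 488.20625194107464 283.0274293183075 204.32349354000883 ['image', 'fx', 'fy', 'cx', 'cy', 'cam_to_world']
[[-0.654, -0.721, 0.229, 0.849], [0.756, -0.623, 0.199, 0.223], [-0.001, 0.304, 0.953, 1.474], [0.0, 0.0, 0.0, 1.0]]
wrist 339.39159079950724 339.39159079950724 280.6400601927458 209.72835611248226 ['image', 'fx', 'fy', 'cx', 'cy', 'cam_to_world']
[[0.3, -0.908, -0.294, 0.081], [0.954, 0.285, 0.094, 0.525], [-0.002, -0.308, 0.951, 0.374], [0.0, 0.0, 0.0, 1.0]]
{'t': 0.15, 'qpos': array([ 1.11170522e+00,  2.63415913e-01, -4.87597737e-02,  1.25940736e+00,
        7.30801398e-06,  1.41550775e+00]), 'joint_vel': array([ 0.00157664, -0.00066248,  0.00325144, -0.00048491, -0.00088369,
       -0.00081292]), 'joint_torque': array([ 2.19391404e-03, -6.37823582e+01,  3.84647763e+01,  1.05593208e-02,
       -1.10299475e-04,  1.36472056e-05]), 'eef_pos': array([0.15696858, 0.5007911 , 0.24994559]), 'tcp_rot': array([[-9.54205837e-01,  2.99150621e-01, -3.55171321e-04],
       [ 2.99150804e-01,  9.54205588e-01, -7.02017140e-04],
       [ 1.28897596e-04, -7.76118639e-04, -9.99999691e-01]]), 'ft_force': array([ 1.06380291, -0.22010362, -0.63189105]), 'ft_torque': array([0.01863741, 0.02238598, 0.02890384]), 'gripper_force': 0.0, 'finger_gap': 0.08519078680817604}
```

View pics/scene0.png

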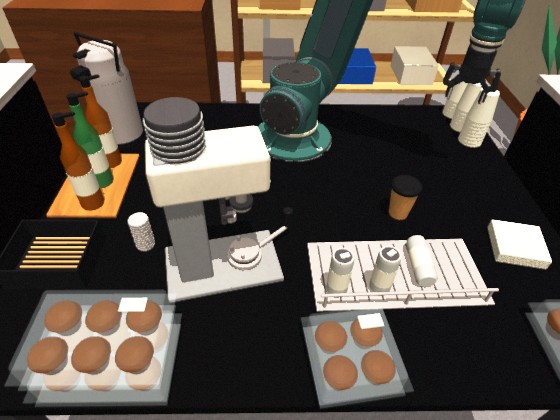

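View pics/side0.png

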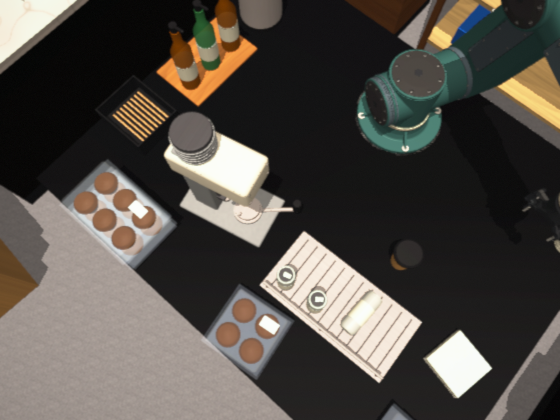

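Scene: the robot is at the top. The seamer's lifter is at about (243,250) and its knob at about (288,210), with the front facing the lane. The finished cans are at (341,270) and (387,270), and the tipped can is at (422,260). The side view agrees. I'll enlarge the parts I need to measure.

Run:
```python
import cv2, numpy as np
s=cv2.imread("pics/scene0.png"); d=cv2.imread("pics/side0.png")
r=lambda im,x,y,w,h,k:cv2.resize(im[y:y+h,x:x+w],None,fx=k,fy=k,interpolation=cv2.INTER_CUBIC)
out=np.zeros((600,800,3),np.uint8)
out[:399,:399]=r(s,165,165,133,133,3); out[:399,400:799]=r(d,172,125,133,133,3)
out[400:600,:400]=r(s,300,225,200,100,2); out[400:600,400:800]=r(d,250,230,200,100,2)
cv2.imwrite("pics/m1.png",out)
```

```text
(no output)
```

View pics/m1.png

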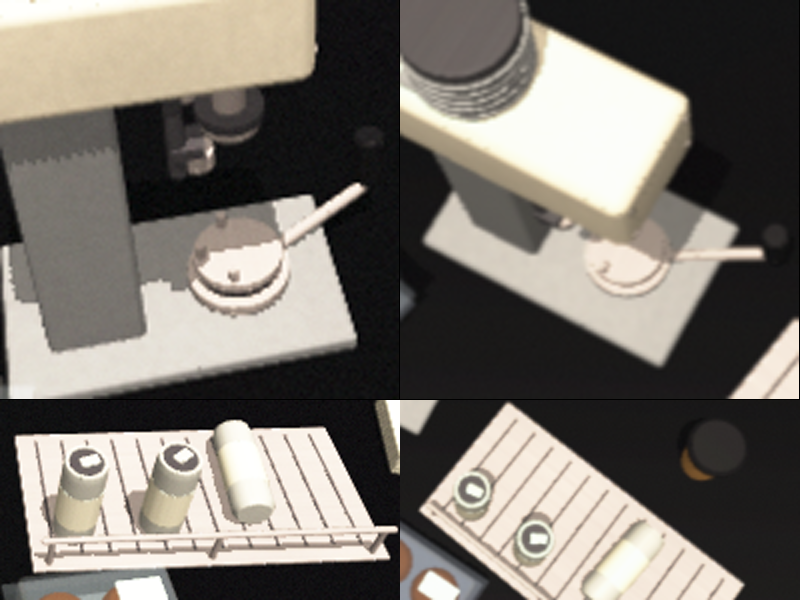

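The montage shows the lifter disc at tile A (237,254), the knob tops at (369,134) and (775,237), the base corners, the lane corners, and the can lying with its lid end up-left. I'll fit poses to these points.

```bash
cat > h.py <<'E'
import numpy as np, cv2
from scipy.optimize import least_squares
C={"scene":(404.839,278.349,208.741),"side":(488.206,283.027,204.323)}
def proj(cam,P):
    f,cx,cy,T=cam; p=(np.atleast_2d(P)-T[:3,3])@T[:3,:3]
    return np.c_[cx+f*p[:,0]/-p[:,2], cy-f*p[:,1]/-p[:,2]]
def cams(*names):
    from cell import capture
    o={}
    for n in names:
        c=capture(n); o[n]=(c["fx"],c["cx"],c["cy"],np.array(c["cam_to_world"])); o[n+"_im"]=c["image"]
    return o
def place(p,L):
    c,s=np.cos(p[2]),np.sin(p[2]); L=np.atleast_2d(L)
    return np.c_[p[0]+c*L[:,0]-s*L[:,1],p[1]+s*L[:,0]+c*L[:,1],L[:,2]]
def fit(obs,x0):   # obs: (cam, local xyz, pixel)
    return least_squares(lambda p:np.concatenate([(proj(c,place(p,l))-px).ravel() for c,l,px in obs]),x0,loss="soft_l1")
def onplane(cam,px,z):
    f,cx,cy,T=cam; d=T[:3,:3]@np.array([(px[0]-cx)/f,-(px[1]-cy)/f,-1]); o=T[:3,3]
    return o+d*(z-o[2])/d[2]
E
python3 - <<'E'
from h import *
c=cams("scene","side"); np.save("cams.npy",{k:c[k] for k in("scene","side")},allow_pickle=True)
S,D=c["scene"],c["side"]
b=np.radians(208); kn=[.15*np.cos(b),.15*np.sin(b),.098]
A=lambda u,v:(165+u/3,165+v/3); B=lambda u,v:(172+(u-400)/3,125+v/3)
o=[(S,[0,0,.06],A(237,254)),(S,kn,A(369,134)),(S,[-.085,.085,.024],A(355,345)),(S,[-.085,-.085,.024],A(313,197)),
(D,[0,0,.06],B(626,252)),(D,kn,B(775,237)),(D,[-.085,-.085,.024],B(738,228)),(D,[-.085,.085,.024],B(662,364))]
r=fit(o,[.5,-.2,-1.3]); print("seamer",r.x,np.degrees(r.x[2]),r.fun.round(1))
E_=lambda u,v:(300+u/2,225+(v-400)/2); F=lambda u,v:(250+(u-400)/2,230+(v-400)/2)
o=[(S,[-.162,-.22,.004],E_(16,435)),(S,[-.162,.22,.004],E_(327,428)),(S,[.052,.22,.004],E_(388,560)),(S,[.052,-.22,.004],E_(33,570)),
(D,[-.162,-.22,.004],F(510,403)),(D,[-.162,.22,.004],F(743,583))]
r=fit(o,[.5,.15,0]); print("lane",r.x,np.degrees(r.x[2]),r.fun.round(1)); print(place(r.x,[[0,-.11,0],[0,0,0],[0,.11,0]]).round(3))
for cam,l,bb in((S,E_(230,428),E_(258,512)),(D,F(653,525),F(597,592))):
  print(onplane(cam,l,.03),onplane(cam,bb,.03))
print("cup",onplane(S,(405,188),.118),onplane(D,(409,252),.118))
E
```

```text
seamer [ 0.58899315 -0.14902567 -1.34879852] -77.28046242442441 [ 0.3 -0.3  0.3  2.1  1.3 -1.5  0.1 -0.9 -0.6 -1.3 -0.5 -0.  -0.1 -0.5
 -1.1  1.1]
lane [0.67232159 0.24581892 0.02719387] 1.5580942485222091 [-0.2 -0.1 -0.7  0.2  1.4 -0.3  0.  -0.2 -0.6 -1.1  0.2  1. ]
[[0.675 0.136 0.   ]
 [0.672 0.246 0.   ]
 [0.669 0.356 0.   ]]
[0.52696434 0.31228646 0.03      ] [0.6661578  0.31067375 0.03      ]
[0.52756993 0.30624844 0.03      ] [0.65617042 0.30371068 0.03      ]
cup [0.41649491 0.29068286 0.118     ] [0.39684713 0.30131557 0.118     ]
```

```bash
python3 -m pendant '[[0,-4.5,-0.7,-0.6,0,0,0],[0,-5.5,-0.8,-0.6,0,0,0],[0,-5.5,-0.8,-0.6,0,0,0],[0,-5.5,-0.8,-0.6,0,0,0],[0,-5.5,-0.8,-0.6,0,0,0],[0,-5.5,-0.8,-0.6,0,0,0],[0,-5.5,-0.8,-0.6,0,0,0],[0,-5.5,-0.8,-0.6,0,0,0]]'
python3 -m pendant '[[0,0,0,0,0,0,-10],[0,0,0,0,0,0,-10],[0,0,0,0,0,0,-10],[0,0,0,0,0,0,-10],[0,0,0,0,0,0,-10],[0,0,0,0,0,0,-10],[0,0,0,0,0,0,-10],[0,0,0,0,0,0,-10]]'
python3 -m pendant '[[0,0,0,0,0,0,-10],[0,0,0,0,0,0,-10],[0,0,0,0,0,0,-10],[0,0,0,0,0,0,-10],[0,0,0,0,0,0,-10],[0,0,0,0,0,0,-10],[0,0,0,0,0,0,-10],[0,0,0,0,0,0,-10]]'
python3 -m pendant '[[0,0,0,0,0,0,-10],[0,0,0,0,0,0,-10],[0,0,0,0,0,0,-10],[0,0,0,0,0,0,-7],[0,0,0,0,0,0,0]]'
python3 - <<'E'
from h import *
from cell import get_obs
o=get_obs(); print(o["t"],o["qpos"].round(3),o["eef_pos"].round(4)); print(o["tcp_rot"].round(3))
c=cams("wrist"); cv2.imwrite("pics/w1.png",c["wrist_im"]); np.save("w1.npy",{"w":c["wrist"]},allow_pickle=True); print(c["wrist"][3].round(3))
E
```

```text
t: 1.25
eef_pos: [0.55, 0.3111, 0.2984]
tcp_rot: [[-0.954, 0.299, -0.0], [0.299, 0.954, 0.0], [0.0, 0.0, -1.0]]
ft_force: [-0.5, 1.3, 0.7]
finger_gap: 0.0852
gripper_force: 0.0
t: 2.25
eef_pos: [0.5485, 0.3122, 0.2981]
tcp_rot: [[-0.455, -0.89, -0.0], [-0.89, 0.455, -0.0], [0.0, 0.0, -1.0]]
ft_force: [-0.3, 0.0, -0.3]
finger_gap: 0.0855
gripper_force: 0.0
t: 3.25
eef_pos: [0.5485, 0.3122, 0.2981]
tcp_rot: [[0.798, -0.603, -0.0], [-0.603, -0.798, -0.0], [-0.0, 0.0, -1.0]]
ft_force: [0.2, 0.3, -0.5]
finger_gap: 0.0853
gripper_force: 0.0
t: 3.88
eef_pos: [0.5485, 0.3122, 0.2981]
tcp_rot: [[1.0, -0.008, -0.0], [-0.008, -1.0, -0.0], [-0.0, 0.0, -1.0]]
ft_force: [-0.7, 0.1, -0.7]
finger_gap: 0.0852
gripper_force: 0.0
3.875 [ 0.388  0.451  0.371  1.491  0.    -2.745] [0.5485 0.3122 0.2981]
[[ 1.    -0.008 -0.   ]
 [-0.008 -1.    -0.   ]
 [-0.     0.    -1.   ]]
[[-0.008  0.951  0.31   0.627]
 [-1.    -0.008 -0.002  0.312]
 [ 0.    -0.31   0.951  0.422]
 [ 0.     0.     0.     1.   ]]
```

View pics/w1.png

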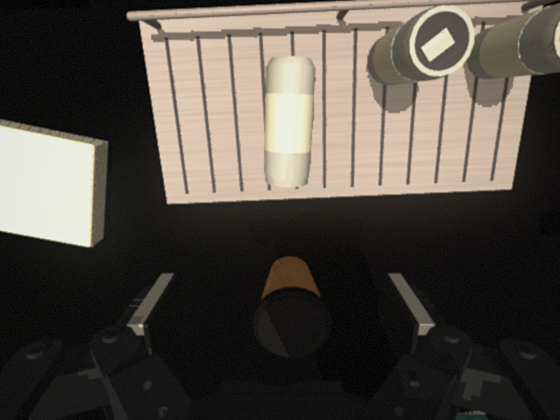

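The wrist view shows the can's axis from base (290,57) to lid (288,186), about 48 px wide. The finished cans' lids are at (440,40) and (560,42), and the lane's near corners are at (166,203) and (512,188).

Run:
```python
from h import *
w=np.load("w1.npy",allow_pickle=True).item()["w"]
for n,px,z in(("base",(290,60),.031),("baseend top",(290,57),.04),("lid",(288,183),.031),("can2 lid",(440,40),.138),("laneL",(166,203),.004),("laneR",(512,188),.004),("can mid L",(265,125),.031),("can mid R",(313,125),.031)):
    print(n,onplane(w,px,z).round(4))
# model projection of the can (axis fit by outline of end circles)
def outl(p):
    th=np.linspace(0,2*np.pi,60); d=np.array([np.cos(p[2]),np.sin(p[2])]); n=np.array([-d[1],d[0]])
    pts=[]
    for t,r in((0,.021),(.009,.0265),(.12,.0265),(.134,.0235)):
        for a in th: q=p[:2]+d*t+n*r*np.cos(a); pts.append([*q,.0305+r*np.sin(a)])
    u=proj(w,np.array(pts)); return u[:,0].min(),u[:,0].max(),u[:,1].min(),u[:,1].max()
f=lambda p:np.array(outl(p))-[265,314,56,188]
r=least_squares(lambda p:np.r_[f([p[0],p[1],np.pi]),0],[.66,.31]); print(r.x,f([*r.x,np.pi]).round(1))
```

```text
base [0.6663 0.3012 0.031 ]
baseend top [0.6683 0.3015 0.04  ]
lid [0.5327 0.3036 0.031 ]
can2 lid [0.6686 0.1905 0.138 ]
laneL [0.5011 0.4601 0.004 ]
laneR [0.5172 0.0186 0.004 ]
can mid L [0.5996 0.3293 0.031 ]
can mid R [0.5991 0.2755 0.031 ]
[0.66739676 0.30181363] [-0.4  0.4  0.6 -0.8]
```

```bash
python3 -m pendant '[[0,2.2,0.5,-0.0,0,0,0],[0,2.15,0.45,2,0,0,0],[0,0,0,4,0,0,0],[0,0,0,5,0,0,0],[0,0,0,5,0,0,0],[0,0,0,5,0,0,0],[0,0,0,4,0,0,0],[0,0,0,1.7,0,0,0]]' 
python3 -m pendant '[[0,0,0,0,0,0,0],[255,0,0,0,0,0,0],[255,0,0,0,0,0,0],[255,0,0,0,0,0,0],[255,0,0,0,0,0,0],[255,0,0,0,0,0,0],[255,0,0,0,0,0,0],[255,0,0,0,0,0,0]]' 35
```

```text
t: 4.92
eef_pos: [0.5907, 0.3016, 0.028]
tcp_rot: [[1.0, -0.009, -0.004], [-0.009, -1.0, -0.001], [-0.004, 0.001, -1.0]]
ft_force: [0.3, -0.1, -0.4]
finger_gap: 0.0855
gripper_force: 0.0
t: 5.92
eef_pos: [0.5927, 0.3027, 0.0329]
tcp_rot: [[1.0, -0.007, 0.002], [-0.007, -1.0, 0.001], [0.002, -0.001, -1.0]]
ft_force: [-0.8, 0.8, 6.1]
finger_gap: 0.052
gripper_force: 35.8
```

Gripping from straight above would leave the tool level at the seamer, close to a joint limit and near the knob. I'll regrip with the tool leaning 30° so it comes down at the seamer from the front.

```bash
python3 -m pendant '[[0,0,0,0,0,0,0],[0,0,0,0,0,0,0],[0,0,0,0,0,0,0],[0,0,0,-0.6,0,10,0],[0,0,0,0,0,10,0],[0,0,0,0,0,10,0],[0,0,0,0,0,0,0],[0,0,0,0,0,0,0]]' 
python3 -m pendant '[[255,0,0,0,0,0,0],[255,0,0,0,0,0,0],[255,0,0,0,0,0,0],[255,0,0,0,0,0,0],[255,0,0,0,0,0,0],[255,0,0,0,0,0,0],[255,0,0,0,0,0,0]]' 40
python3 - <<'E'
from cell import *; import cv2
print(get_obs()["qpos"].round(3)); cv2.imwrite("pics/w2.png",capture("wrist")["image"])
E
```

```text
t: 6.92
eef_pos: [0.594, 0.3032, 0.0354]
tcp_rot: [[0.897, -0.006, 0.443], [-0.004, -1.0, -0.004], [0.443, 0.001, -0.897]]
ft_force: [0.3, 0.8, 0.3]
finger_gap: 0.0852
gripper_force: 0.0
t: 7.8
eef_pos: [0.5939, 0.3031, 0.0355]
tcp_rot: [[0.895, -0.006, 0.446], [-0.005, -1.0, -0.004], [0.446, 0.001, -0.895]]
ft_force: [4.6, -0.5, 5.4]
finger_gap: 0.0513
gripper_force: 41.4
[ 0.425  0.455 -0.535  0.156 -0.188 -2.752]
```

View pics/w2.png

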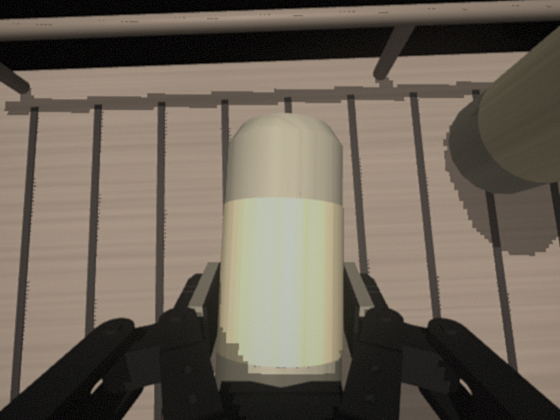

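Gripped squarely, with a gap of 51 mm and base end at (287,115). Next I'll lift and work out the reorientation.

```bash
python3 -m pendant '[[255,0.9,0,-1.8,0,0,0],[255,1.8,0,-3.6,0,0,0],[255,1.8,0,-3.6,0,0,0],[255,1.8,0,-3.6,0,0,0],[255,1.8,0,-3.6,0,0,0],[255,1.8,0,-3.6,0,0,0],[255,0.9,0,-1.8,0,0,0],[255,0,0,0,0,0,0]]'
cat >> h.py <<'E'
from scipy.spatial.transform import Rotation as Ro
def Rm(q1,p,q5,q6):
    z=np.array([np.cos(q5)*np.cos(p),np.sin(q5),-np.cos(q5)*np.sin(p)]); y=np.array([-np.sin(q5)*np.cos(p),np.cos(q5),np.sin(q5)*np.sin(p)])
    return Ro.from_euler("z",q1).as_matrix()@np.c_[np.cross(y,z),y,z]@Ro.from_euler("z",q6).as_matrix()
def target(psi,tilt):
    f=np.array([np.cos(psi),np.sin(psi),0]);Z=np.array([0,0,1.]); c,s=np.cos(tilt),np.sin(tilt)
    z=c*f-s*Z; x=-c*Z-s*f; return np.c_[x,np.cross(z,x),z]
E
python3 - <<'E'
from h import *
from cell import get_obs
o=get_obs(); R=o["tcp_rot"]; q=o["qpos"]; print(o["eef_pos"],q.round(3),o["finger_gap"])
print(np.abs(Rm(q[0],q[1]-q[2]+q[3],q[4],q[5])-R).max())
tilt=np.arcsin(R[0,2]); print(np.degrees(tilt))
for psid in(-77.3,-70):
  T=target(np.radians(psid),tilt)
  for q1 in(-.3,-.1,.1):
    v=Ro.from_euler("z",-q1).as_matrix()@T; z=v[:,2]; q5=np.arcsin(z[1]); p=np.arctan2(-z[2],z[0])
    a=Ro.from_matrix(Rm(0,p,q5,0).T@v).as_euler("zyx")[0]; print(psid,q1,"p",p,"q5",q5,"q6",a)
T=target(np.radians(-77.3),tilt)
for dz in(120,140,150,160,180,200):
  print(dz,np.degrees(Ro.from_matrix((R@Ro.from_euler("z",dz,True).as_matrix()).T@T).as_rotvec()).round(1))
E
```

```text
t: 8.85
eef_pos: [0.5937, 0.3035, 0.2771]
tcp_rot: [[0.895, -0.005, 0.446], [-0.004, -1.0, -0.003], [0.446, 0.001, -0.895]]
ft_force: [0.5, -0.3, -1.7]
finger_gap: 0.0514
gripper_force: 42.1
[0.59365094 0.30345321 0.27706651] [ 0.425  0.238 -0.121  0.788 -0.188 -2.752] 0.05139782416452866
2.220446049250313e-16
26.463177268542008
-77.3 -0.3 p 0.7848582126936524 q5 -0.8885398031694258 q6 0.6595062985348109
-77.3 -0.1 p 1.004968294196079 q5 -1.0146724522357708 q6 0.9287153177135521
-77.3 0.1 p 1.3316646058844814 q5 -1.09429324385014 q6 1.3030261106729748
-70 -0.3 p 0.6889276094267341 q5 -0.7940195581326864 q6 0.5310481238136904
-70 -0.1 p 0.85359889756865 q5 -0.9381447327022145 q6 0.7463023272078774
-70 0.1 p 1.1109987161248398 q5 -1.0503497647089257 q6 1.0521483208983111
120 [ 72.5   0.7 107.9]
140 [ 67.7 -11.3  90.7]
150 [ 64.9 -16.7  81.9]
160 [ 61.9 -21.9  73.1]
180 [ 55.3 -31.2  55.3]
200 [ 47.8 -39.4  37.4]
```

```bash
python3 -m pendant '[[255,0,0,0,0,0,10],[255,0,0,0,0,0,10],[255,0,0,0,0,0,10],[255,0,0,0,0,0,10],[255,0,0,0,0,0,10],[255,0,0,0,0,0,10],[255,0,0,0,0,0,10],[255,0,0,0,0,0,10]]' | head -2
python3 -m pendant '[[255,0,0,0,0,0,10],[255,0,0,0,0,0,10],[255,0,0,0,0,0,10],[255,0,0,0,0,0,10],[255,0,0,0,0,0,10],[255,0,0,0,0,0,10],[255,0,0,0,0,0,10],[255,0,0,0,0,0,10]]' |head -2
python3 -m pendant '[[255,0,0,0,0,0,10],[255,0,0,0,0,0,10],[255,0,0,0,6.9,-3.9,6.9],[255,0,0,0,6.9,-3.9,6.9],[255,0,0,0,6.9,-3.9,6.9],[255,0,0,0,6.9,-3.9,6.9],[255,0,0,0,6.9,-3.9,6.9],[255,0,0,0,6.9,-3.9,6.9]]' | head -3
python3 -m pendant '[[255,0,0,0,6.9,-3.9,6.9],[255,0,0,0,6.9,-3.9,6.9],[255,0,0,0,0,0,0]]'
python3 - <<'E'
from h import *
from cell import get_obs
o=get_obs(); R=o["tcp_rot"]; P=o["eef_pos"]; print(o["qpos"].round(3))
T=target(np.radians(-77.3),np.radians(26.46))
print("rot left",np.degrees(Ro.from_matrix(R.T@T).as_rotvec()).round(1))
ax=np.array([.589,-.149]); f=np.array([np.cos(np.radians(-77.3)),np.sin(np.radians(-77.3))])
pre=np.r_[ax-.16*f,.06+.073+.02]; print(pre,"move cm in T axes",(T.T@(pre-P)*100).round(2), "z only",(T.T@np.array([0,0,1])).round(3))
E
```

```text
t: 9.85
eef_pos: [0.5928, 0.303, 0.2739]
t: 10.85
eef_pos: [0.5928, 0.303, 0.2739]
t: 11.85
eef_pos: [0.5929, 0.3034, 0.2746]
tcp_rot: [[-0.373, 0.841, 0.392], [0.451, 0.533, -0.715], [-0.811, -0.09, -0.579]]
t: 12.22
eef_pos: [0.5948, 0.304, 0.2696]
tcp_rot: [[-0.178, 0.953, 0.244], [0.45, 0.3, -0.841], [-0.875, -0.04, -0.482]]
ft_force: [-0.6, 0.5, -2.6]
finger_gap: 0.0517
gripper_force: 42.2
[ 0.675  0.885  0.709  2.002 -0.943  2.235]
rot left [ 3.1 -2.3  4.2]
[0.55382461 0.00708553 0.153     ] move cm in T axes [ -2.07 -10.52  30.32] z only [-0.895 -0.    -0.446]
```

```bash
python3 -m pendant '[[255,0,0,0,3.1,-2.3,4.2],[255,-2.1,-1.7,4.2,0,0,0],[255,-2.1,-1.7,4.2,0,0,0],[255,-2.1,-1.7,4.2,0,0,0],[255,-2.1,-1.7,4.2,0,0,0],[255,-2.1,-1.7,4.2,0,0,0],[255,-2.1,-1.7,4.2,0,0,0],[255,0,0,0,0,0,0]]'
cat > st.py <<'E'
from h import *
from cell import get_obs
import sys
psi=np.radians(-77.3); ax=np.array([.589,-.149]); f=np.array([np.cos(psi),np.sin(psi)])
T=target(psi,np.radians(26.46))
def st(xs,z):
    o=get_obs(); R=o["tcp_rot"]; P=o["eef_pos"]; print(o["t"],o["qpos"].round(3))
    print("rot left",np.degrees(Ro.from_matrix(R.T@T).as_rotvec()).round(1))
    d=P[:2]-ax; print("seamer frame x,y",(d@f).round(4),(f[0]*d[1]-f[1]*d[0]).round(4),"z",P[2].round(4))
    g=np.r_[ax+xs*f,z]; print("move cm",(T.T@(g-P)*100).round(2))
if __name__=="__main__": st(float(sys.argv[1]),float(sys.argv[2]))
E
python3 st.py -.12 .153
python3 - <<'E'
from cell import *; import cv2
cv2.imwrite("pics/w3.png",capture("wrist")["image"])
E
```

```text
t: 13.22
eef_pos: [0.5544, -0.0005, 0.2703]
tcp_rot: [[-0.092, 0.974, 0.207], [0.443, 0.227, -0.867], [-0.892, 0.012, -0.452]]
ft_force: [-0.7, 0.4, -1.3]
finger_gap: 0.0517
gripper_force: 42.4
13.225 [ 0.285  0.395 -0.205  1.069 -1.099  1.694]
rot left [ 0.7 -0.4 -0.4]
seamer frame x,y -0.1525 -0.0011 z 0.2703
move cm [9.05 0.11 8.13]
```

View pics/w3.png

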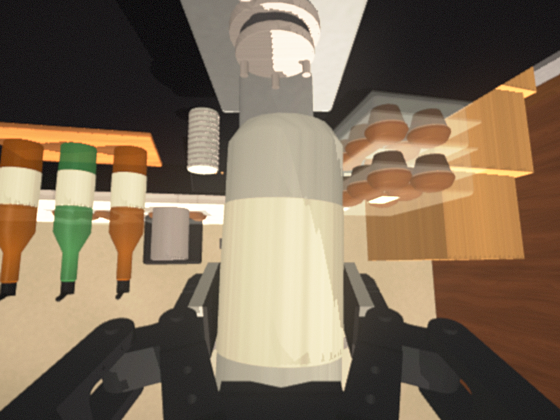

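The camera is upside down here. The lifter is at (278,30), the pin tips at about (245,70), (277,82) and (306,70), and the can's base edge is at (285,115). I'll enlarge it to fit the nest.

Run:
```python
from h import *
c=cams("wrist"); np.save("w3.npy",{"w":c["wrist"]},allow_pickle=True)
cv2.imwrite("pics/w3c.png",cv2.resize(c["wrist_im"][0:120,200:360],None,fx=5,fy=5,interpolation=cv2.INTER_CUBIC))
from st import *
for n,l in (("axis top",[0,0,.06]),("p0",[.0315,0,.074]),("p+",[.0315*np.cos(1.309),.0315*np.sin(1.309),.074]),("p-",[.0315*np.cos(1.309),-.0315*np.sin(1.309),.074])):
    print(n,((proj(c["wrist"],place([*ax,psi],l))[0]-[200,0])*5).round(1))
```

```text
axis top [389.5 284.6]
p0 [390.3 436. ]
p+ [545.4 374.1]
p- [234.9 376.1]
```

View pics/w3c.png

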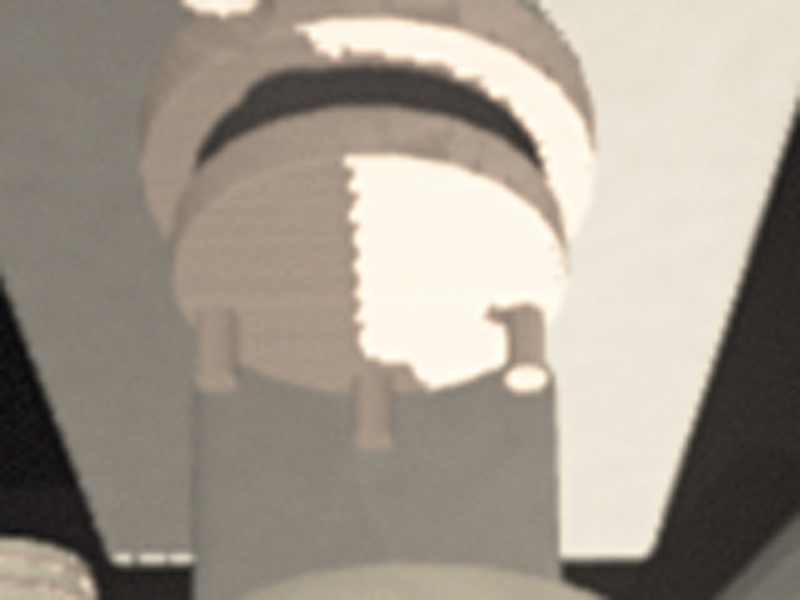

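Run:
```python
from h import *
from st import *
w=np.load("w3.npy",allow_pickle=True).item()["w"]
g=lambda u,v:(200+u/5,v/5)
c,s=.0315*np.cos(1.309),.0315*np.sin(1.309)
o=[(w,[.0315,0,.074],g(374,440)),(w,[c,s,.074],g(526,377)),(w,[c,-s,.074],g(214,380)),(w,[0,0,.06],g(370,272))]
r=fit(o,[.589,-.149,psi]); print(r.x,np.degrees(r.x[2]),r.fun.round(2))
ob=get_obs(); P=ob["eef_pos"];R=ob["tcp_rot"]
# can in hand, ideal
l=R@np.array([-np.cos(.4618),0,-np.sin(.4618)]); print("lid dir",l.round(3))
n=R[:,1]; m=np.cross(l,n); th=np.linspace(0,6.28,80)
for h in(.069,.073,.077):
  pts=np.array([P-l*(h-t)+rr*(n*np.cos(a)+m*np.sin(a)) for t,rr in((0,.021),(.009,.0265)) for a in th]); u=proj(w,pts)
  print(h,"x",u[80:,0].min().round(1),u[80:,0].max().round(1),"ymin",u[:,1].min().round(1))
im=cv2.imread("pics/w3.png",0)[150].astype(int); print(im[215:240],im[330:355])
print(cv2.imread("pics/w3.png",0)[105:125,285])
```

```text
[ 0.5853058  -0.15033188 -1.34008599] -76.78127136197496 [-0.18 -0.53 -0.03 -0.43  0.35 -0.33 -0.14  2.85]
lid dir [-0.01 -0.01  1.  ]
0.069 x 223.8 345.3 ymin 119.3
0.073 x 224.0 345.0 ymin 109.5
0.077 x 224.3 344.8 ymin 99.8
[180 158 147 104  59  45  47  50  49  48  46  47  82 138 152 151 152 151
 154 161 161 161 165 163 165] [172 172 168 164 163 166 186 191 189 189 186 185 169 140 126 110 101 103
 104 105 106 108 107 109 110]
[138 138 138 138 135 135 138 145 164 170 171 171 170 170 170 169 169 173
 175 177]
```

```bash
sed -i 's/psi=np.radians(-77.3); ax=np.array(\[.589,-.149\])/psi=np.radians(-76.8); ax=np.array([.5853,-.1503])/' st.py; python3 st.py -.10 .138
```

```text
13.325 [ 0.288  0.399 -0.198  1.076 -1.098  1.699]
rot left [ 0.3 -0.5 -0.6]
seamer frame x,y -0.155 0.0061 z 0.27
move cm [ 9.37 -0.61 10.8 ]
```

```bash
python3 -m pendant '[[255,0,-0.6,0,0.3,-0.5,-0.6],[255,2.95,0,1.48,0,0,0],[255,2.95,0,1.48,0,0,0],[255,2.95,0,1.48,0,0,0],[255,2.95,0,1.48,0,0,0],[255,-1.2,0,2.45,0,0,0],[255,-1.2,0,2.45,0,0,0],[255,0,0,0,0,0,0]]'
python3 st.py 0 .138
python3 - <<'E'
from h import *
c=cams("wrist"); np.save("w4.npy",{"w":c["wrist"]},allow_pickle=True)
cv2.imwrite("pics/w4.png",cv2.resize(c["wrist_im"][0:150,180:380],None,fx=4,fy=4,interpolation=cv2.INTER_CUBIC))
E
```

```text
t: 14.32
eef_pos: [0.5633, -0.053, 0.1366]
tcp_rot: [[-0.103, 0.974, 0.202], [0.432, 0.227, -0.873], [-0.896, -0.002, -0.444]]
ft_force: [-0.5, 1.3, -1.0]
finger_gap: 0.0517
gripper_force: 42.4
14.325 [ 0.188  0.492 -0.487  0.512 -1.109  1.479]
rot left [-0.1  0.1  0.1]
seamer frame x,y -0.0997 0.0008 z 0.1366
move cm [-4.57 -0.08  8.86]
```

View pics/w4.png

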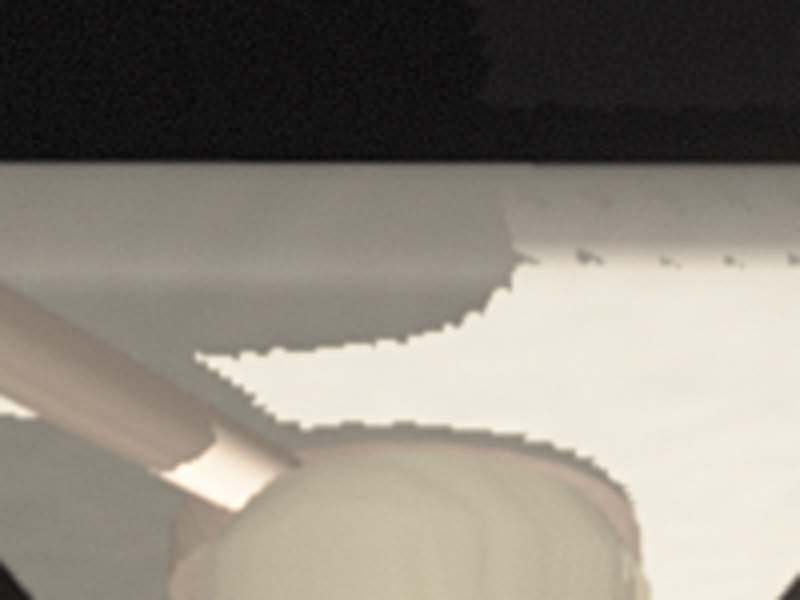

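The can hides the pins and the disc roughly fits the model. I'll slide in, watching force.

```bash
python3 -m pendant '[[255,-0.9,-0.1,1.75,0,0,0],[255,-0.9,0,1.75,0,0,0],[255,-0.9,0,1.75,0,0,0],[255,-0.9,0,1.75,0,0,0],[255,-0.5,0,0.9,0,0,0],[255,-0.2,0,0.4,0,0,0],[255,0,0,0,0,0,0]]'
python3 st.py 0 .138
```

```text
t: 15.25
eef_pos: [0.5838, -0.1433, 0.1383]
tcp_rot: [[-0.103, 0.974, 0.203], [0.432, 0.227, -0.872], [-0.896, -0.002, -0.444]]
ft_force: [0.3, -0.3, -1.0]
finger_gap: 0.0516
gripper_force: 42.4
15.25 [ 0.015  0.449 -0.614  0.104 -1.066  1.115]
rot left [-0.1  0.1  0.1]
seamer frame x,y -0.0072 0.0002 z 0.1383
move cm [-0.29 -0.02  0.66]
```

```bash
python3 -m pendant '[[255,-0.15,0,0.33,0,0,0],[255,-0.14,0,0.33,0,0,0],[255,0,0,0,0,0,0]]' | grep -v rot
python3 -m pendant '[[255,0.18,0,0.09,0,0,0],[255,0.18,0,0.09,0,0,0],[255,0,0,0,0,0,0]]' | grep -v rot
python3 st.py 0 .132
python3 - <<'E'
from h import *
c=cams("scene","side")
out=np.hstack([cv2.resize(c["scene_im"][160:310,160:293],None,fx=3,fy=3,interpolation=cv2.INTER_CUBIC),cv2.resize(c["side_im"][125:275,172:305],None,fx=3,fy=3,interpolation=cv2.INTER_CUBIC)]); cv2.imwrite("pics/m2.png",out)
E
```

```text
t: 15.62
eef_pos: [0.5853, -0.1509, 0.1379]
ft_force: [-1.2, 4.5, -2.2]
finger_gap: 0.0513
gripper_force: 40.9
t: 16.0
eef_pos: [0.5859, -0.151, 0.1359]
ft_force: [-4.0, 8.2, 13.2]
finger_gap: 0.0513
gripper_force: 41.9
16.0 [ 1.000e-03  4.540e-01 -6.260e-01  6.200e-02 -1.064e+00  1.089e+00]
rot left [-0.1  0.3 -0.1]
seamer frame x,y 0.0008 0.0004 z 0.1359
move cm [ 0.38 -0.04  0.1 ]
```

View pics/m2.png

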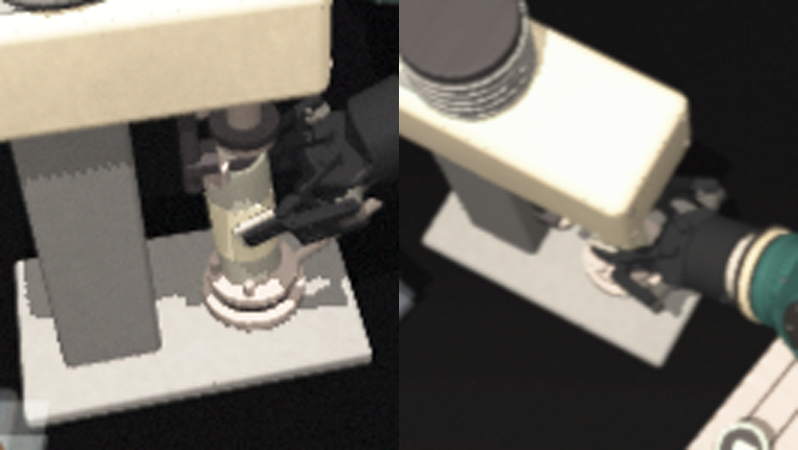

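The can is in the nest region. The reaction (−9 N along seamer x, 13 N up) suggests its taper is riding on the back pin, so I'll back off 2 mm and lower further.

```bash
python3 -m pendant '[[255,0.09,0,-0.18,0,0,0],[255,0,0,0,0,0,0]]' | grep -v rot
python3 -m pendant '[[255,0.09,0,0.045,0,0,0],[255,0.09,0,0.045,0,0,0],[255,0,0,0,0,0,0]]' | grep -v rot
python3 st.py 0 .132
```

```text
t: 16.35
eef_pos: [0.5854, -0.1493, 0.1357]
ft_force: [-1.3, -0.0, 8.2]
finger_gap: 0.0515
gripper_force: 41.3
t: 16.73
eef_pos: [0.5856, -0.1497, 0.1354]
ft_force: [-5.3, 4.5, 22.4]
finger_gap: 0.0516
gripper_force: 42.7
16.725 [ 0.005  0.456 -0.625  0.064 -1.069  1.096]
rot left [-0.2  0.4 -0.2]
seamer frame x,y -0.0005 0.0005 z 0.1354
move cm [ 0.28 -0.05  0.2 ]
```

```bash
python3 -m pendant '[[255,-0.13,0,-0.07,0,0,0],[255,0,0,0,0,0,0]]' | grep -v rot
python3 -m pendant '[[180,0,0,0,0,0,0],[120,0,0,0,0,0,0],[0,0,0,0,0,0,0],[0,0,0,0,0,0,0],[0,0,0,0,0,0,0],[0,0,0,0,0,0,0],[0,0,0,0,0,0,0]]' 20| grep -v rot
python3 - <<'E'
from h import *
c=cams("scene","wrist")
out=np.zeros((500,800,3),np.uint8); out[:450,:399]=cv2.resize(c["scene_im"][160:310,160:293],None,fx=3,fy=3,interpolation=cv2.INTER_CUBIC);out[:300,400:]=cv2.resize(c["wrist_im"],(400,300)); cv2.imwrite("pics/m3.png",out)
E
```

```text
t: 16.98
eef_pos: [0.5855, -0.1494, 0.1357]
ft_force: [-1.2, 0.6, 11.5]
finger_gap: 0.0518
gripper_force: 41.6
t: 17.85
eef_pos: [0.5849, -0.149, 0.1336]
ft_force: [0.6, 0.1, 0.6]
finger_gap: 0.0856
gripper_force: 0.0
```

View pics/m3.png

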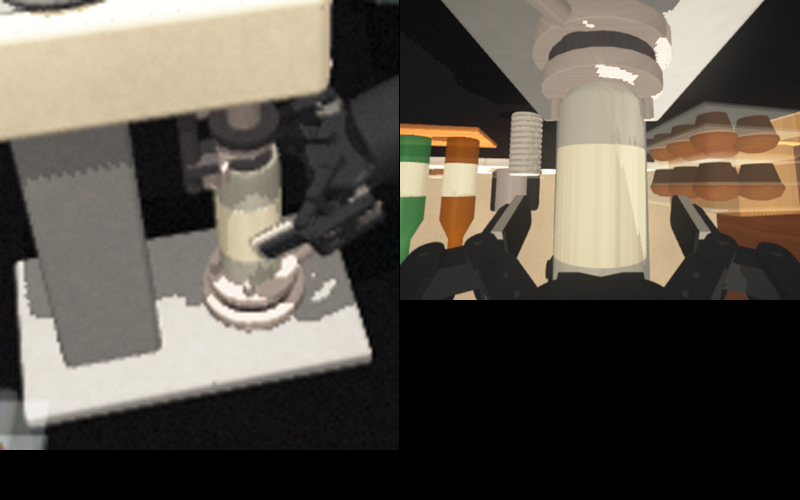

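The can stands upright and free between the fingers, with side pins visible at its foot at about (648,105). That was my tenth picture, so further checks will be numeric. I'll back away and check the can's edges against the model.

```bash
python3 -m pendant '[[0,0,0,-1,0,0,0],[0,0,0,-2,0,0,0],[0,0,0,-3,0,0,0],[0,0,0,-3,0,0,0],[0,0,0,-3,0,0,0],[0,0,0,0,0,0,0]]' | grep -v rot
python3 - <<'E'
from h import *
from st import *
c=cams("wrist","scene","side"); w=c["wrist"]; im=cv2.cvtColor(c["wrist_im"],cv2.COLOR_BGR2GRAY); cv2.imwrite("pics/w5.png",c["wrist_im"]);cv2.imwrite("pics/s5.png",c["scene_im"])
th=np.linspace(0,2*np.pi,120)
for z in(.08,.09,.10,.115,.13,.15,.17,.185):
    u=proj(w,place([*ax,psi],np.c_[.0265*np.cos(th),.0265*np.sin(th),0*th+z])); v=int(u[:,1].mean().round()); 
    if not 3<v<417: print(z,v,"out"); continue
    # expected extents on that row (vertical can: silhouette lines), edges seen
    row=cv2.GaussianBlur(im[v-1:v+2].astype(np.float32),(1,3),0).mean(0); g=np.abs(np.gradient(row)); L,Rr=u[:,0].min(),u[:,0].max()
    e=[int(x)-12+int(np.argmax(g[int(x)-12:int(x)+13])) for x in(L,Rr)]
    print(z,"row",v,"pred",L.round(1),Rr.round(1),"seen",e,g[e].round())
S=c["scene"]; g=cv2.cvtColor(c["scene_im"],cv2.COLOR_BGR2GRAY)
for z in(.1,.12,.14,.16,.18):
    u=proj(S,place([*ax,psi],np.c_[.0265*np.cos(th),.0265*np.sin(th),0*th+z])); v=int(u[:,1].mean().round())
    print(z,v,"pred",u[:,0].min().round(1),u[:,0].max().round(1),g[v,int(u[:,0].min())-6:int(u[:,0].max())+8])
E
```

```text
t: 18.7
eef_pos: [0.5612, -0.0429, 0.1876]
ft_force: [0.7, -0.8, -0.4]
finger_gap: 0.0855
gripper_force: 0.0
0.08 row 141 pred 246.4 314.1 seen [247, 322] [ 9. 34.]
0.09 row 153 pred 246.2 314.3 seen [238, 322] [23. 28.]
0.1 row 166 pred 246.0 314.5 seen [237, 322] [35. 38.]
0.115 row 185 pred 245.7 314.7 seen [237, 323] [31. 41.]
0.13 row 204 pred 245.4 315.0 seen [236, 323] [27. 41.]
0.15 row 230 pred 244.9 315.4 seen [237, 323] [54. 55.]
0.17 row 257 pred 244.5 315.7 seen [235, 324] [30. 22.]
0.185 row 278 pred 244.2 316.0 seen [235, 324] [25. 22.]
0.1 238 pred 232.5 254.0 [123 121 122 121 121 123 132 155 158 168 192 198 198 204 209 211 209 208
 204 205 205 206 204 201 193 184 175 157 122 123 143 218 220 220 220]
0.12 232 pred 232.0 253.8 [  7  11  10  12  12  52 150 157 165 166 169 192 202 208 208 210 208 207
 206 205 206 207 203 199 192 182 164 126 106 133 204 199 207 217 221]
0.14 227 pred 231.5 253.6 [ 14  11  13  13  12  23  84 146 138 129 131 131 132 132 132 135 141 175
 177 171 172 167 162 159 148 135 143 132  88  15  13  16  20  16  16  20]
0.16 221 pred 231.0 253.4 [ 42  47  60 110 115 131 116 106 111 128 121 131 133 133 139 137 139 139
 139 135 135 130 129 125 121 121 114 102  47  17  15  19  15  17  12  12]
0.18 215 pred 230.5 253.3 [ 74  81  86  73  66  65  63  61  72 140 233 234  85  58  58  58  58  58
  57  57  58  66 107 110 169 159 129 119 100  30  17  18  15  17  21  20
  16]
```

The scene view matches the seated can to about half a pixel. The wide "edges" in the wrist view are the column behind it. Next I'll re-check the can edges in a narrower band and plan the lever move.

```bash
python3 -m pendant '[[0,0,0,-3,0,0,0],[0,0,0,-4,0,0,0],[0,0,0,-4,0,0,0],[0,0,0,-1,0,0,0],[0,0,0,0,0,0,0]]' | grep -v rot
cat > kn.py <<'E'
from st import *
def knob(a): b=psi+np.radians(208)+a; return np.r_[ax+.15*np.array([np.cos(b),np.sin(b)]),0],b
def Rk(a): 
    k,b=knob(a); x=np.array([np.cos(b),np.sin(b),0]); z=np.array([0,0,-1.]); return np.c_[x,np.cross(z,x),z]
E
python3 - <<'E'
from kn import *
o=get_obs(); P,R=o["eef_pos"],o["tcp_rot"]; q=o["qpos"]; print(q.round(3))
print("rotvec",np.degrees(Ro.from_matrix(R.T@Rk(0)).as_rotvec()).round(1))
k,b=knob(0); print("knob",k,"end",knob(1.2)[0]); print("shift after turn",(Rk(0).T@(k+[0,0,.085]-P)*100).round(2))
d=np.radians(5.73); print("row",(Rk(0).T@(knob(d)[0]-k)*100).round(3), "turn z",np.degrees(Ro.from_matrix(Rk(0).T@Rk(d)).as_rotvec()).round(2))
w=cams("wrist")["wrist"];
E
python3 - <<'E'
from kn import *
c=cams("wrist"); w=c["wrist"]; im=cv2.cvtColor(c["wrist_im"],cv2.COLOR_BGR2GRAY); th=np.linspace(0,2*np.pi,120)
for z in(.09,.11,.14,.17):
    u=proj(w,place([*ax,psi],np.c_[.0265*np.cos(th),.0265*np.sin(th),0*th+z])); v=int(u[:,1].mean().round()); L,R_=u[:,0].min(),u[:,0].max()
    print(z,v,L.round(1),R_.round(1),im[v,int(L)-6:int(L)+7],im[v,int(R_)-6:int(R_)+7])
E
```

```text
t: 19.48
eef_pos: [0.5365, 0.0604, 0.2397]
ft_force: [0.3, -0.8, 0.5]
finger_gap: 0.0856
gripper_force: 0.0
[ 0.401  0.498 -0.144  1.263 -1.081  1.944]
rotvec [-15.7  62.3 -25.1]
knob [ 0.48649658 -0.03743776  0.        ] end [ 0.4443058  -0.20149214  0.        ]
shift after turn [ -4.06 -10.21  15.47]
row [-0.075 -1.498  0.   ] turn z [ 0.    0.   -5.73]
0.09 138 257.9 305.6 [137 139 142 144 143 145 144 151 159 166 177 187 199] [234 228 213 192 182 185 173 156 152 153 152 149 152]
0.11 155 257.7 305.8 [142 142 146 144 144 142 152 186 204 209 211 216 219] [240 238 235 234 235 234 227 179 152 151 153 154 156]
0.14 182 257.3 306.0 [143 146 148 148 147 149 167 195 208 211 213 219 221] [233 233 235 234 234 227 190 160 155 153 155 155 156]
0.17 209 257.0 306.3 [140 146 149 150 150 150 151 157 167 173 176 180 184] [178 174 171 163 157 156 160 158 154 157 154 155 155]
```

The can is within about 0.5 mm of the nest centre. Next: turn the tool down and move above the knob.

```bash
python3 -m pendant '[[0,0,0,0,-2.24,8.9,-3.58],[0,0,0,0,-2.24,8.9,-3.58],[0,0,0,0,-2.24,8.9,-3.58],[0,0,0,0,-2.24,8.9,-3.58],[0,0,0,0,-2.24,8.9,-3.58],[0,0,0,0,-2.24,8.9,-3.58],[0,0,0,0,-2.24,8.9,-3.58],[0,0,0,0,0,0,0]]' | grep -v force
cat > kk.py <<'E'
from kn import *
import sys
a,z=float(sys.argv[1]),float(sys.argv[2])
o=get_obs(); P,R=o["eef_pos"],o["tcp_rot"]; k,b=knob(a)
d=P[:2]-ax; print(o["t"],o["qpos"].round(3),"radius",np.linalg.norm(d).round(4),"lever angle of tcp",((np.arctan2(d[1],d[0])-psi-np.radians(208)+np.pi)%(2*np.pi)-np.pi).round(4))
print("turn left",np.degrees(Ro.from_matrix(R.T@Rk(a)).as_rotvec()).round(1),"shift (after turn)",(Rk(a).T@(k+[0,0,z]-P)*100).round(2),"F radial/tangential in tool",(R.T@o["ft_force"]).round(1))
E
python3 kk.py 0 .085
```

```text
t: 20.58
eef_pos: [0.537, 0.0579, 0.2396]
tcp_rot: [[-0.656, 0.755, 0.0], [0.755, 0.656, 0.001], [0.0, 0.001, -1.0]]
finger_gap: 0.0855
20.575 [-4.400e-02  2.920e-01 -3.600e-02  1.243e+00  1.000e-03  8.120e-01] radius 0.2137 lever angle of tcp -0.4913
turn left [ 0.  -0.  -0.2] shift (after turn) [ -3.84 -10.08  15.46] F radial/tangential in tool [ 0.4 -0.4  0.5]
```

```bash
python3 -m pendant '[[0,-1.9,-5,0,0,0,-0.2],[0,-1.95,-5.1,0,0,0,0],[0,0,0,4,0,0,0],[0,0,0,5,0,0,0],[0,0,0,4,0,0,0],[0,0,0,2.4,0,0,0],[0,0,0,0,0,0,0]]'
python3 kk.py 0 .085
python3 - <<'E'
from kn import *
c=cams("wrist"); w=c["wrist"]; im=cv2.cvtColor(c["wrist_im"],cv2.COLOR_BGR2GRAY); cv2.imwrite("pics/w6.png",c["wrist_im"])
th=np.linspace(0,6.28,60); k=knob(0)[0]; u=proj(w,np.c_[k[0]+.014*np.cos(th),k[1]+.014*np.sin(th),0*th+.098]); print(u.min(0),u.max(0)); v=int(u[:,1].mean()); l=int(u[:,0].min())
print(im[v,l-40:l+110:3] if v<420 else v)
E
```

```text
t: 21.45
eef_pos: [0.4844, -0.0347, 0.085]
tcp_rot: [[-0.661, 0.75, -0.002], [0.75, 0.661, -0.001], [0.0, -0.002, -1.0]]
ft_force: [0.2, 1.4, 0.7]
finger_gap: 0.0857
gripper_force: 0.0
21.45 [-0.239  0.314 -0.459  0.799 -0.002  0.61 ] radius 0.1534 lever angle of tcp -0.0014
turn left [-0.1 -0.   0.2] shift (after turn) [-0.34 -0.02 -0.  ] F radial/tangential in tool [ 0.9  1.1 -0.7]
[245.23949942 294.13602195] [317.6997867 355.4107207]
[ 29  67 119 157 178 192 193 194 193 194 193 192 193 191 189  31  37  35
  38  34  37  38  37  37  35  33  33  32  34  35  31  32  33  34  32  34
  27  31  28  26  28  26  30  30  27  27  29  26  26  26]
```

```bash
python3 -m pendant '[[0,-0.3,0,0,0,0,0],[255,0,0,0,0,0,0],[255,0,0,0,0,0,0],[255,0,0,0,0,0,0],[255,0,0,0,0,0,0],[255,0,0,0,0,0,0],[255,0,0,0,0,0,0],[255,0,0,0,0,0,0]]' 30
python3 kk.py 0 .085
```

```text
t: 22.5
eef_pos: [0.488, -0.0372, 0.0864]
tcp_rot: [[-0.661, 0.75, 0.001], [0.75, 0.661, 0.001], [-0.0, 0.001, -1.0]]
ft_force: [-0.6, 1.8, 5.5]
finger_gap: 0.0273
gripper_force: 29.7
22.5 [-0.243  0.316 -0.451  0.803  0.001  0.605] radius 0.1492 lever angle of tcp -0.0085
turn left [0.1 0.  0.2] shift (after turn) [ 0.08 -0.13  0.14] F radial/tangential in tool [ 1.7  0.7 -5.5]
```

```bash
python3 -m pendant '[[255,0,0,-0.2,0,0,0],[255,-0.04,-0.75,0,0,0,-2.86],[255,-0.075,-1.5,0,0,0,-5.73],[255,-0.075,-1.5,0,0,0,-5.73],[255,-0.075,-1.5,0,0,0,-5.73],[255,-0.075,-1.5,0,0,0,-5.73],[255,-0.075,-1.5,0,0,0,-5.73],[255,0,0,0,0,0,0]]'
python3 kk.py 1.2 .087
```

```text
t: 23.5
eef_pos: [0.443, -0.1061, 0.0869]
tcp_rot: [[-0.956, 0.293, -0.001], [0.293, 0.956, 0.002], [0.002, 0.002, -1.0]]
ft_force: [7.1, 2.6, -24.4]
finger_gap: 0.0268
gripper_force: 34.5
23.5 [-0.415  0.267 -0.526  0.78   0.002 -0.118] radius 0.149 lever angle of tcp 0.5508
turn left [  0.1  -0.1 -37. ] shift (after turn) [ 3.13 -9.01 -0.01] F radial/tangential in tool [-6.1  4.6 24.4]
```

```bash
python3 -m pendant '[[255,-0.04,-0.75,0.15,0,0,-2.86],[255,-0.075,-1.5,0,0,0,-5.73],[255,-0.075,-1.5,0,0,0,-5.73],[255,-0.075,-1.5,0,0,0,-5.73],[255,-0.075,-1.5,0,0,0,-5.73],[255,-0.04,-0.75,0,0,0,-2.86],[255,0,0,0,0,0,0],[255,0,0,0,0,0,0]]'
python3 kk.py 1.2 .087
```

```text
t: 24.5
eef_pos: [0.4393, -0.1798, 0.0865]
tcp_rot: [[-0.98, -0.2, -0.002], [-0.2, 0.98, 0.001], [0.002, 0.002, -1.0]]
ft_force: [-7.8, 2.1, 9.3]
finger_gap: 0.027
gripper_force: 37.9
24.5 [-0.56   0.296 -0.482  0.795  0.    -0.762] radius 0.149 lever angle of tcp 1.051
turn left [ 0.1 -0.1 -8.4] shift (after turn) [ 0.27 -2.21 -0.05] F radial/tangential in tool [ 7.2  3.6 -9.3]
```

```bash
python3 -m pendant '[[255,-0.04,-1.1,0,0,0,-4.2],[255,-0.04,-1.1,0,0,0,-4.2],[255,0,0,0,0,0,0],[255,0,0,0,0,0,0],[255,0,0,0,0,0,0]]'
python3 kk.py 1.2 .087
python3 - <<'E'
from kn import *
c=cams("scene","side"); th=np.linspace(0,6.28,80)
for n in("scene","side"):
    g=cv2.cvtColor(c[n+"_im"],cv2.COLOR_BGR2GRAY); cv2.imwrite(f"pics/{n}9.png",c[n+"_im"])
    for z in(.11,.13,.15,.17):
        u=proj(c[n],place([*ax,psi],np.c_[.0265*np.cos(th),.0265*np.sin(th),0*th+z])); v=int(u[:,1].mean().round()); L=int(u[:,0].min())
        print(n,z,v,u[:,0].min().round(1),u[:,0].max().round(1),g[v,L-5:L+30])
# vertical profile along the can axis: band edges before (down) and after
a=cv2.imread("pics/s5.png",0); b=cv2.imread("pics/scene9.png",0)
u=proj(c["scene"],place([*ax,psi],[[0,0,z] for z in(.07,.2)])); print(u.round(1)); 
for v in range(200,256,2): print(v,a[v,240:246].mean().round(),b[v,240:246].mean().round())
E
```

```text
t: 25.12
eef_pos: [0.4452, -0.201, 0.0865]
tcp_rot: [[-0.94, -0.341, -0.002], [-0.341, 0.94, 0.001], [0.002, 0.002, -1.0]]
ft_force: [-8.7, 2.9, 9.4]
finger_gap: 0.0267
gripper_force: 37.8
25.125 [-0.591  0.317 -0.45   0.807 -0.    -0.939] radius 0.149 lever angle of tcp 1.1993
turn left [ 0.1 -0.1 -0. ] shift (after turn) [ 0.1  -0.01 -0.05] F radial/tangential in tool [ 7.2  5.7 -9.4]
scene 0.11 235 232.2 253.9 [ 13   9  15  13  42 115 155 161 168 196 199 200 204 209 212 210 208 207
 204 205 208 205 199 193 185 172 133 129 122 145 218 219 219 220 219]
scene 0.13 230 231.8 253.7 [ 12   5  13  11  17  66 152 161 162 167 166 172 204 205 208 213 210 208
 206 206 207 207 202 198 193 180 139 119  14  13  19  17  16  18  16]
scene 0.15 224 231.3 253.5 [ 23  15  14  34 105 144 157 160 166 169 168 153 155 143 155 156 154 145
 148 170 194 163 162 154 150 144 134  88  17  20  17  18  10  20  14]
scene 0.17 218 230.8 253.4 [ 51  54  60  74  87 107 105 101 103 126 118 114 132 133 134 137 138 138
 139 134 135 132 131 126 123 120 116 124  76  17  17  19  17  15  18]
side 0.11 201 237.0 255.0 [195
[... 412 characters left out ...]
116 117 118 118 118 129 138 131 125 123 123 122 122 122 123 123]
side 0.17 195 235.1 253.8 [153 154 155 155 155 155 158 165 182 202 222 237 243 244 242 234 217 180
 147 122 110 120 121 120 117 115 117 122 123 122 122 122 121 123 123]
[[243.7 245.7]
 [241.5 208.7]]
200 105.0 106.0
202 92.0 74.0
204 57.0 56.0
206 58.0 54.0
208 43.0 42.0
210 83.0 103.0
212 85.0 145.0
214 57.0 140.0
216 84.0 137.0
218 150.0 136.0
220 140.0 135.0
222 136.0 136.0
224 136.0 154.0
226 158.0 193.0
228 168.0 205.0
230 189.0 208.0
232 207.0 208.0
234 207.0 208.0
236 207.0 208.0
238 207.0 207.0
240 207.0 208.0
242 208.0 173.0
244 207.0 162.0
246 208.0 160.0
248 162.0 169.0
250 161.0 204.0
252 159.0 177.0
254 196.0 222.0
```

The can has risen about 18 mm with its lid against the chuck and is still centred. The lever is gripped at 1.199 rad, so I'm handing it in.

```bash
python3 -c "
from cell import *
print(finish_job())"
```

```text
the job is handed in; nothing more can be done
None
```

The can stands upright in the nest under the chuck, and I handed the job in with the gripper holding the cam lever at 1.199 rad (target 1.2 rad), at about 25 s of the 67 s allowed; the can rose about 18 mm to the chuck, and I did not re-image the finished cans afterwards.

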